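# Lock the spool in the wire feeder

### The job

The wire spool in the suitcase feeder was put on but never locked. Take the pliers off the feeder's lid and lay them down flat on the bare table top beside it, lift the lid open all the way until it rests by itself on its back stops without slamming it either way, then turn the lock collar on top of the spool clockwise until it is home at its locked mark. Leave the lid open, and leave the other things on the table where they are.

Things in the scene. Friction and masses are not known exactly. Their poses are not given: they have to be found in the camera images.
- feeder: welding-wire feeder: grey sheet-metal case lying flat, fixed, 170 deep (x) x 230 wide (y). Origin on the table under its centre; x to its back (hinge side), y to its left, z up. Lower case 64 high, open on top; shut lid's flat top 92 above the table. Two stop brackets behind the back wall reach 55 back and 91 up. Inside: spool on the left, drive rolls (55 high) on the right
- lid (a joint): lid angle, rad: 0 shut, 1.83 resting on the back stops (15 degrees past upright). The lid weighs about 0.4 kg and has little friction: let go before upright (1.57) it falls shut; well past upright it sinks back on its stops by itself
- lid_hinge (a point): middle of the lid's hinge line, on the case's back rim, 64 above the table; the line runs along the feeder's y and the lid turns up and back about it. Fixed to the case
- lid_handle (a point): middle of the lid's bow handle: a round steel bar 10 thick, straight for 92, parallel to the hinge line, on a leg at each end. Shut, it is 125 above the table (33 over the lid top) and 12 in front of the lid's front edge, so 182 in front of the hinge line and 61 above it. Moves and turns with the lid
- collar (a joint): turn of the spool's lock collar, rad: 0 fully unlocked, 1.40 home at the locked mark, where it meets a stop; grows clockwise as seen from above. It stays where it is left (drag about 0.08 N m)
- collar_grip (a point): on the lock collar's axis, at gripping height, 64 above the table. The collar is a round knurled dark steel ring over the spool, 48 across, from 50 to 73 above the table, with one lug (12 wide) that ends 40 from the axis; its x points along the lug. Grip it across the rim, clear of the lug; the case wall is 63 from the axis on the left
- mark (a point): locked mark: outer end of the steel tongue fixed on the hub, 22 from the hub axis, 78 above the table (top 80). The collar is home when its lug points the same way as the tongue
- hub_top (a point): middle of the hub's top, on the collar's and spool's axis (10 in front of the case centre, 48 to its left), 78 above the table. From here to mark is the mark's direction. The black spool below is 100 across, its top face 42 above the table
- pliers: combination pliers with blue dipped handles, 174 long (own y; the handles reach to +87, the jaws to -87), 40 wide over the handles, 12 thick, 0.24 kg. Origin in the middle of the underside; z up. Room to lay them: the bare table left of the feeder, out to world y 0.21 between world x 0.45 and 0.66
- pliers_mid (a point): point to grip the pliers, half-way up (6) and 10 from the middle towards the handles; grip across the width (own x), about 25 to 40 wide here. On the lid it is 98 above the table, lying on the table 6
- tape_measure_mid (a point): centre of a yellow tape measure, 66 x 99 x 38, a bystander in front on the left
- t_joint_mid (a point): centre of a welded T piece of two plates, 45 x 80 x 40, bystander behind the feeder on the round turntable (top 19 above the table). On the right stands a fixed pipe rest, keep clear of it: its 35 thick round bar lies in the air from world x 0.20, y -0.25 to x 0.44, y -0.34, top 360 above the table, and its pipe trough goes on from there away from the robot, right of y -0.30, from 320 up to 500
- goggles_mid (a point): centre of welding goggles, 86 x 181 x 30, a bystander at the back on the left

How it is judged:
By the outcome, as a careful person would: the job done as asked, in the order asked, and still so for the second after the job is handed in, with the robot touching nothing.
It also fails if it takes over 72 s, if anything falls off the work surface, if the arm or the gripper's body presses on something with over 40 N, if the wrist force passes 120 N, or if a joint passes its speed limit or range.

### The arm

A 6-joint arm with a two-finger parallel gripper is mounted at the origin on a cart in front of the work surface, level with it; the furniture and walls round the work are solid. World frame = base frame: x ahead of the robot, y to its left, z up, the work surface at z = 0. Lengths are in mm, angles in rad, forces in N, time in s.
With the tool pointing down it reaches from about 350 to 975 mm from the base axis. Payload 7.1 kg.
Tool frame: the origin (TCP) lies at the very end of the fingers, on their centre line; the grasp point (between the pads) lies ctrl.hold_point_z behind it (ctrl.hold_point_z is the distance from the TCP to the grasp point, in mm); z points along the fingers, y is the line along which they close (so a half turn about z gives the same grasp; the last joint's range is limited). The gripper opens to 88 mm and grips with 3 to 60 N. Pads are 20 mm wide; open, the fingers measure 115 mm over their backs; the gripper's body (75 mm by 178 mm) begins 61 mm behind the grasp point.
Start: joints at [1.177, 0.423, 1.63, -0, 1.089, -0.019], TCP at [228.772, 581.608, 222.675] pointing down, gripper open.
Joint ranges: [-3, 3], [-0.9, 2.11], [0.09, 2.58], [-1.31, 4.45], [0.11, 2.69], [-2.54, 2.54]. Speed limits (rad/s): [2.39, 2.39, 3.01, 3.14, 3.14, 3.14].

### API

Orientations are given as a rotation vector (axis times angle).
In Python, from workcell import ctrl gives the robot as it stands. The module is installed in compiled form; this text tells all that it offers.
- The arm moves only by the shell command python3 -m creep 'ROWS'. ROWS is JSON, a list of rows, each an object with "translation": the shift along the tool's x, y, z in mm, a list of three; "angular": the turn, a rotation vector about the tool's x, y, z in rad, a list of three; "jaw": the opening, from 0 (shut) to 1 (fully open). A call has exactly 8 rows; each row is the pose to reach, as a shift and turn from the pose commanded when the call began, along the tool's axes at that moment; what a row does not reach only later rows make up. A row lasts 1/8 s, in which the tool goes at most 62.5 mm and 10.7 degrees, less where a joint would pass 70% of its speed; a pose out of reach is approached as far as the arm can. A call with a gripper value outside its range is refused whole. The fingers move at their own pace and stop on an object; the grip force is fixed at half the most. Time passes only in rows, so rows that repeat a pose let the fingers close, or fill a call up. It gives the time, the measured TCP pose, the force, the opening and the grip force at its end, in the units of the state.
- ctrl.get_obs(): the state, without advancing time (a new reading comes with each control period).
- ctrl.get_image(name): name is "scene" or "top"; returns the picture (400x640x3 uint8, red, green, blue); there is no depth.
- ctrl.camera_info(name): a dict with "camera_matrix" (3x3 intrinsics, pixels), "world_from_camera" (4x4, takes a point from camera to world coordinates). Camera axes: x right, y up, looking along -z (the intrinsics and any distortion apply to the point x, -y, -z); pixel columns grow to the right and rows downward; lengths in mm; the calibration is good to about 2 mm. A picture is of the moment at which its call begins. camera_info takes no time and is no camera call.
- ctrl.close_job(): hands the job in; it is judged then, once.
Trained networks look in the newest picture that a camera, given by its name, has taken for a name from the list of things; names that differ only in an ending like _2 or _b are one class to them, and where a whole thing is asked for, a point or a joint stands for the part that bears it (a point fixed in the world has none). Each returns a list of dicts, best first, with "score" (0 to 1); they miss things now and then, are a little off and sometimes report something else, mostly with a low value. They report only what shows in the picture. A call takes as long as a camera call.
- ctrl.look_for(camera, label): "rect" ([left, top, right, bottom] in pixels, round what is visible of it).
The state is a dict: "t": time; "qpos": joint angles; "qvel": joint speeds; "joint_torque": joint torques, N m; "ee_pos": TCP position; "orientation": TCP orientation; "ft_force": force on the tool from outside, world axes, zero at the start; "moment": the same for the moment, N m; "width": finger opening in mm; "grasp_force": force on a finger pad.
Only numpy, scipy, OpenCV 4.12 (cv2) and the standard library are available. Lean on these libraries where they do the work, as an engineer would, in place of code of your own. Each camera call takes 0.05 s, during which the arm holds its last target. There are 200 camera calls.

## Working session

There is one attempt and no reset: what is moved stays moved. The work goes in short steps, Python scripts to look and compute and a shell command to move; the robot and the scene stay as the last step left them, time stands still between calls to the robot, and variables do not carry over. Pictures are saved under pics/ and viewed, at most 10 in all, crops included, and the job is handed in when it is done.

```bash
mkdir -p pics
cat > h.py <<'E'
import numpy as np, cv2
from scipy.spatial.transform import Rotation as R
from workcell import ctrl
def snap(cam,fn):
    im=ctrl.get_image(cam); cv2.imwrite('pics/'+fn,im[:,:,::-1]); return im
def ray(cam,u,v):
    i=ctrl.camera_info(cam); K=np.array(i['camera_matrix']); T=np.array(i['world_from_camera'])
    d=np.array([(u-K[0,2])/K[0,0],-(v-K[1,2])/K[1,1],-1.]); return T[:3,3],T[:3,:3]@d
def atz(cam,u,v,z):
    o,d=ray(cam,u,v); return (o+d*(z-o[2])/d[2]).round(1)
def px(cam,p):
    i=ctrl.camera_info(cam); K=np.array(i['camera_matrix']); T=np.array(i['world_from_camera'])
    c=T[:3,:3].T@(np.array(p)-T[:3,3]); return (K[0,2]+K[0,0]*c[0]/-c[2]).round(1),(K[1,2]+K[1,1]*c[1]/c[2]).round(1)
def tool(target,rotm=None):
    """shift (tool axes) & turn to get from present pose to target TCP/rotation"""
    o=ctrl.get_obs(); A=R.from_rotvec(o['orientation'])
    t=A.inv().apply(np.array(target)-o['ee_pos']); 
    a=(A.inv()*rotm).as_rotvec() if rotm is not None else None
    return t.round(1),a
E
python3 - <<'E'
from h import *
np.set_printoptions(suppress=True,precision=3)
for c in('top','scene'):
    snap(c,c+'0.png'); i=ctrl.camera_info(c); print(c,np.array(i['camera_matrix']).tolist(),np.array(i['world_from_camera']).round(3).tolist())
    print([k for k in i])
    for l in ('feeder','pliers','pliers_mid','lid_handle','tape_measure_mid','t_joint_mid','goggles_mid'):
        r=ctrl.look_for(c,l)[:2]; print(l,[(np.round(x['rect']).tolist(),round(x['score'],2)) for x in r])
o=ctrl.get_obs(); print(o, ctrl.hold_point_z, R.from_rotvec(o['orientation']).as_matrix())
E
```

```text
top [[417.23286514433124, 0.0, 323.7249061744935], [0.0, 417.23286514433124, 205.04553615249495], [0.0, 0.0, 1.0]] [[0.002, 0.99, -0.14, 453.627], [-1.0, -0.002, -0.026, -9.429], [-0.026, 0.14, 0.99, 960.702], [0.0, 0.0, 0.0, 1.0]]
['camera_matrix', 'world_from_camera']
feeder [([316.0, 164.0, 435.0, 283.0], 0.87)]
pliers [([343.0, 220.0, 424.0, 253.0], 0.56), ([317.0, 162.0, 434.0, 283.0], 0.4)]
pliers_mid [([346.0, 219.0, 424.0, 253.0], 0.91), ([225.0, 279.0, 268.0, 316.0], 0.21)]
lid_handle [([316.0, 188.0, 434.0, 284.0], 0.98), ([316.0, 161.0, 434.0, 284.0], 0.15)]
tape_measure_mid [([226.0, 278.0, 268.0, 315.0], 0.56)]
t_joint_mid [([386.0, 129.0, 424.0, 165.0], 0.84)]
goggles_mid [([247.0, 123.0, 312.0, 164.0], 0.73)]
scene [[397.53260212441035, 0.0, 314.3964146459182], [0.0, 397.53260212441035, 203.05853092908865], [0.0, 0.0, 1.0]] [[0.829, 0.381, -0.409, 206.027], [-0.56, 0.556, -0.615, -507.302], [-0.007, 0.739, 0.674, 694.183], [0.0, 0.0, 0.0, 1.0]]
['camera_matrix', 'world_from_camera']
feeder [([268.0, 206.0, 393.0, 336.0], 0.61), ([309.0, 226.0, 342.0, 263.0], 0.51)]
pli
[... 179 characters left out ...]
7.0, 233.0], 0.85)]
t_joint_mid [([426.0, 230.0, 432.0, 240.0], 0.48)]
goggles_mid [([332.0, 167.0, 371.0, 210.0], 0.93), ([266.0, 206.0, 392.0, 336.0], 0.5)]
{'t': 0.8, 'qpos': array([ 1.177,  0.423,  1.63 ,  0.   ,  1.089, -0.019]), 'qvel': array([ 0.001,  0.001,  0.   ,  0.   , -0.   ,  0.   ]), 'joint_torque': array([  0.002, -54.452, -27.404,   0.065,   0.016,  -0.   ]), 'ee_pos': array([228.741, 581.629, 222.693]), 'orientation': array([-0.585, -3.087, -0.   ]), 'ft_force': array([-0.093, -0.905,  0.684]), 'moment': array([ 0.045, -0.015, -0.053]), 'grasp_force': 0.0, 'width': 87.75696147313641} 18.700000000000003 [[-0.931  0.366 -0.   ]
 [ 0.366  0.931  0.   ]
 [ 0.     0.    -1.   ]]
```

Run:
```python
import cv2
a=cv2.imread('pics/top0.png')[110:330,200:460]; cv2.imwrite('pics/top0c.png',cv2.resize(a,None,fx=3,fy=2.7,interpolation=cv2.INTER_CUBIC)[:600])
```

```text
(no output)
```

View pics/top0c.png

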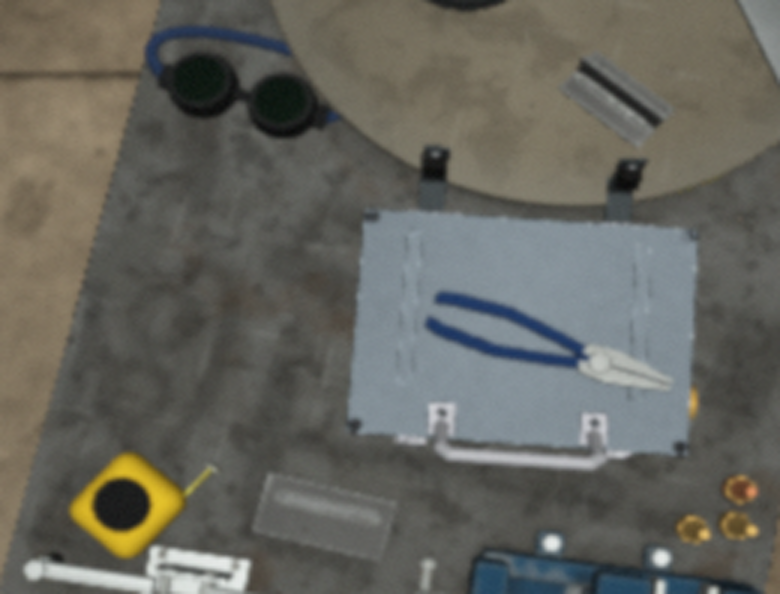

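View pics/scene0.png

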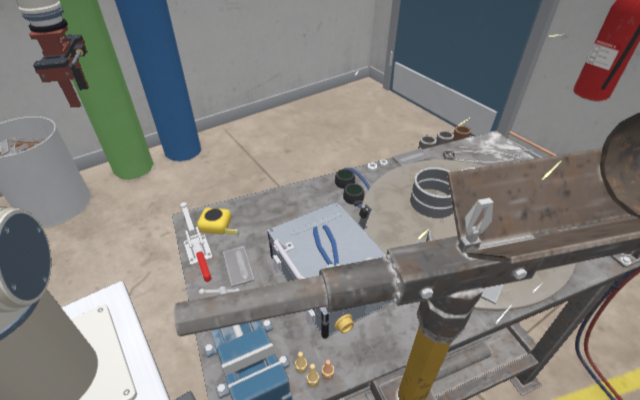

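Run:
```python
from h import *
f=lambda x,y,z: atz('top',200+x/3,110+y/2.7,z)
for n,x,y,z in [('TL',370,212,92),('TR',697,230,92),('BR',685,452,92),('BL',350,432,92),('hL',440,453,125),('hR',602,463,125),('hand1',438,297,98),('hand2',430,323,98),('pivot',598,363,98),('tip',671,384,98),('tapeBR',184,492,20),('tapeTop',130,455,20),('gog',283,103,20),('plateTR',395,503,3),('plateTL',268,475,3),('stopL',435,152,91)]:
    print(n,f(x,y,z))
```

```text
TL [611.7  13.9  92. ]
TR [ 596.8 -214.7   92. ]
BR [ 426.8 -200.7   92. ]
BL [441.3  27.3  92. ]
hL [426.8 -33.3 125. ]
hR [ 419.8 -139.2  125. ]
hand1 [544.1 -33.4  98. ]
hand2 [524.1 -27.8  98. ]
pivot [ 493.6 -142.5   98. ]
tip [ 477.7 -191.6   98. ]
tapeBR [391.3 153.2  20. ]
tapeTop [421.2 194.2  20. ]
gog [720.4  83.5  20. ]
plateTR [381.7  -2.9   3. ]
plateTL [404.4  92.8   3. ]
stopL [659.8 -32.2  91. ]
```

```bash
python3 -m creep '[{"translation":[-35,-37,0],"angular":[0,0,0.17],"jaw":1},{"translation":[-75,-78,0],"angular":[0,0,0.35],"jaw":1},{"translation":[-115,-120,0],"angular":[0,0,0.53],"jaw":1},{"translation":[-155,-162,0],"angular":[0,0,0.71],"jaw":1},{"translation":[-195,-204,0],"angular":[0,0,0.89],"jaw":1},{"translation":[-235,-246,0],"angular":[0,0,1.07],"jaw":1},{"translation":[-275,-288,0],"angular":[0,0,1.25],"jaw":1},{"translation":[-315,-330,0],"angular":[0,0,1.43],"jaw":1}]'
cat > t.py <<'E'
import sys; from h import *
x,y,z,yaw=map(float,sys.argv[1:5])  # tool-down pose, yaw deg = direction of tool y
tilt=float(sys.argv[5]) if len(sys.argv)>5 else 0
c,s=np.cos(np.radians(yaw)),np.sin(np.radians(yaw))
M=R.from_matrix(np.array([[s,c,0],[-c,s,0],[0,0,-1]]))
if tilt: M=M*R.from_euler('y',tilt,degrees=True)
t,a=tool([x,y,z],M); o=ctrl.get_obs(); print(t,a.round(3),o['ee_pos'].round(1),'w',round(o['width'],1),'t',o['t'],'q',o['qpos'].round(2),'f',o['ft_force'].round(1))
E
sed -i 's/\[s,c,0\],\[-c,s,0\]/[-s,c,0],[c,s,0]/' t.py; python3 t.py 509 -102 150 -19.3
```

```text
t: 1.8
ee_pos: [401.7, 157.6, 223.1]
orientation: [2.471, 1.94, 0.002]
ft_force: [0.3, -0.1, 0.7]
width: 88.5
grasp_force: 0.0
[-226.7  165.7   73.1] [ 0.001 -0.001  0.097] [401.7 157.6 223.1] w 88.5 t 1.8 q [0.35 0.13 2.04 0.   0.97 0.59] f [ 0.3 -0.1  0.7]
```

```bash
python3 -m creep '[{"translation":[-45,33,10],"angular":[0,0,0.05],"jaw":1},{"translation":[-90,66,20],"angular":[0,0,0.097],"jaw":1},{"translation":[-135,99,30],"angular":[0,0,0.097],"jaw":1},{"translation":[-180,132,40],"angular":[0,0,0.097],"jaw":1},{"translation":[-215,157,55],"angular":[0,0,0.097],"jaw":1},{"translation":[-226.7,165.7,70],"angular":[0,0,0.097],"jaw":1},{"translation":[-226.7,165.7,73],"angular":[0,0,0.097],"jaw":1},{"translation":[-226.7,165.7,73],"angular":[0,0,0.097],"jaw":1}]'
python3 - <<'E'
from h import *
for c in('top','scene'): snap(c,c+'1.png')
a=cv2.imread('pics/top1.png')[150:300,290:450]; b=cv2.imread('pics/scene1.png')[150:300,240:400]
cv2.imwrite('pics/c1.png',cv2.resize(np.hstack([a,b]),None,fx=2.5,fy=2.5,interpolation=cv2.INTER_CUBIC))
E
python3 t.py 509 -102 95 -19.3
```

```text
t: 2.8
ee_pos: [509.0, -98.5, 149.5]
orientation: [-2.555, -1.826, 0.001]
ft_force: [1.0, 0.8, 0.7]
width: 87.6
grasp_force: 0.0
[-3.5  0.6 55.1] [ 0.    -0.     0.007] [509.6 -98.5 150.1] w 87.9 t 2.9 q [-0.21  0.37  1.92  0.    0.85  0.12] f [ 0.3 -0.3  0.1]
```

View pics/c1.png

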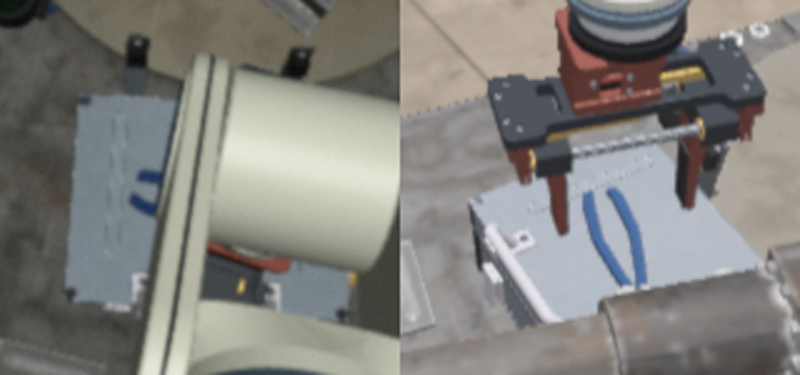

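```bash
python3 -m creep '[{"translation":[-2,0.6,25],"angular":[0,0,0],"jaw":1},{"translation":[-3.5,0.6,45],"angular":[0,0,0],"jaw":1},{"translation":[-3.5,0.6,55.5],"angular":[0,0,0],"jaw":1},{"translation":[-3.5,0.6,55.5],"angular":[0,0,0],"jaw":0.6},{"translation":[-3.5,0.6,55.5],"angular":[0,0,0],"jaw":0.2},{"translation":[-3.5,0.6,55.5],"angular":[0,0,0],"jaw":0.2},{"translation":[-3.5,0.6,55.5],"angular":[0,0,0],"jaw":0.2},{"translation":[-3.5,0.6,55.5],"angular":[0,0,0],"jaw":0.2}]'
python3 t.py 555 135 180 -90
```

```text
t: 3.9
ee_pos: [509.3, -103.3, 94.4]
orientation: [2.557, 1.825, 0.0]
ft_force: [0.3, -0.9, -0.3]
width: 41.2
grasp_force: 0.0
[240.2 -34.2 -85.6] [ 0.   -0.    1.24] [ 509.3 -103.3   94.4] w 41.2 t 3.9 q [-0.22  0.46  1.94  0.    0.73  0.11] f [ 0.3 -0.9 -0.3]
```

```bash
python3 -m creep '[{"translation":[0,0,0],"angular":[0,0,0],"jaw":0},{"translation":[0,0,0],"angular":[0,0,0],"jaw":0},{"translation":[0,0,0],"angular":[0,0,0],"jaw":0},{"translation":[0,0,0],"angular":[0,0,0],"jaw":0},{"translation":[0,0,-5],"angular":[0,0,0],"jaw":0},{"translation":[0,0,-20],"angular":[0,0,0],"jaw":0},{"translation":[0,0,-40],"angular":[0,0,0],"jaw":0},{"translation":[0,0,-60],"angular":[0,0,0],"jaw":0}]'
python3 t.py 560 135 150 -90
```

```text
t: 4.9
ee_pos: [509.0, -103.2, 155.4]
orientation: [-2.557, -1.825, 0.0]
ft_force: [0.5, 0.3, -2.8]
width: 31.6
grasp_force: 29.5
[241.9 -29.2   5.4] [-0.    0.    1.24] [ 509.  -103.2  155.4] w 31.6 t 4.9 q [-0.22  0.36  1.91 -0.    0.87  0.11] f [ 0.5  0.3 -2.8]
```

```bash
python3 -m creep '[{"translation":[30,-4,0],"angular":[0,0,0.12],"jaw":0},{"translation":[65,-8,0],"angular":[0,0,0.29],"jaw":0},{"translation":[100,-12,0],"angular":[0,0,0.46],"jaw":0},{"translation":[135,-16,0],"angular":[0,0,0.63],"jaw":0},{"translation":[170,-20,0],"angular":[0,0,0.8],"jaw":0},{"translation":[205,-24,0],"angular":[0,0,0.97],"jaw":0},{"translation":[230,-28,0],"angular":[0,0,1.12],"jaw":0},{"translation":[242,-29,0],"angular":[0,0,1.24],"jaw":0}]'
python3 t.py 560 135 3 -90
python3 - <<'E'
from h import *
for c in('top','scene'): snap(c,c+'2.png')
a=cv2.imread('pics/top2.png')[120:320,230:430]; b=cv2.imread('pics/scene2.png')[110:310,180:380]
cv2.imwrite('pics/c2.png',cv2.resize(np.hstack([a,b]),None,fx=2,fy=2,interpolation=cv2.INTER_CUBIC))
E
```

```text
t: 5.9
ee_pos: [560.4, 136.5, 155.0]
orientation: [-3.141, 0.005, -0.001]
ft_force: [0.3, 0.1, -2.3]
width: 31.4
grasp_force: 29.5
[ -0.5   1.5 152. ] [-0.    -0.    -0.003] [560.4 136.5 155. ] w 31.4 t 5.9 q [0.22 0.44 1.79 0.   0.91 1.79] f [ 0.3  0.1 -2.3]
```

View pics/c2.png

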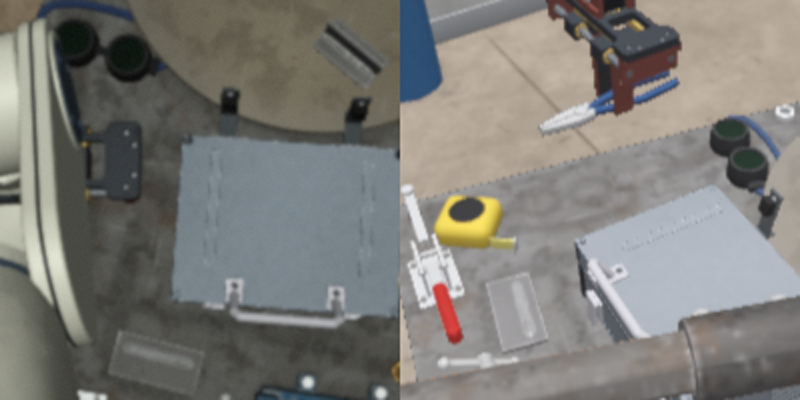

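```bash
python3 -m creep '[{"translation":[0,1.5,25],"angular":[0,0,0],"jaw":0},{"translation":[0,1.5,60],"angular":[0,0,0],"jaw":0},{"translation":[0,1.5,95],"angular":[0,0,0],"jaw":0},{"translation":[0,1.5,125],"angular":[0,0,0],"jaw":0},{"translation":[0,1.5,140],"angular":[0,0,0],"jaw":0},{"translation":[0,1.5,148],"angular":[0,0,0],"jaw":0},{"translation":[0,1.5,151],"angular":[0,0,0],"jaw":0},{"translation":[0,1.5,152.3],"angular":[0,0,0],"jaw":0}]'
python3 t.py 560 135 2.6 -90
```

```text
t: 7.0
ee_pos: [560.9, 133.6, 2.6]
orientation: [-3.141, -0.0, -0.002]
ft_force: [0.1, -0.1, -1.7]
width: 31.3
grasp_force: 29.5
[-0.9 -1.4 -0. ] [-0.    -0.001  0.   ] [560.9 133.6   2.6] w 31.3 t 7.0 q [ 0.21  0.68  1.83 -0.    0.63  1.78] f [ 0.1 -0.1 -1.7]
```

Release and rise.

```bash
python3 -m creep '[{"translation":[0,0,0],"angular":[0,0,0],"jaw":0.5},{"translation":[0,0,0],"angular":[0,0,0],"jaw":0.7},{"translation":[0,0,0],"angular":[0,0,0],"jaw":0.7},{"translation":[0,0,0],"angular":[0,0,0],"jaw":0.7},{"translation":[0,0,-20],"angular":[0,0,0],"jaw":0.7},{"translation":[0,0,-70],"angular":[0,0,0],"jaw":0.7},{"translation":[0,0,-130],"angular":[0,0,0],"jaw":0.7},{"translation":[0,0,-180],"angular":[0,0,0],"jaw":0.7}]'
python3 - <<'E'
from h import *
im=snap('scene','scene3.png'); ctrl.get_image('top')
for c in('top','scene'): print([(np.round(x['rect']),x['score']) for x in ctrl.look_for(c,'pliers')[:2]])
E
python3 t.py 422 -87 230 86
```

```text
t: 8.0
ee_pos: [560.7, 133.6, 185.5]
orientation: [-3.141, 0.0, -0.004]
ft_force: [-0.6, 0.7, -0.3]
width: 61.2
grasp_force: 0.0
[(array([271., 218., 276., 247.]), 0.69)]
[(array([198., 208., 238., 234.]), 0.74), (array([260., 197., 320., 227.]), 0.64)]
[-138.7  220.7  -46.6] [ 5.000e-03 -1.000e-03 -3.072e+00] [560.9 133.7 184. ] w 61.5 t 8.2 q [0.21 0.4  1.77 0.   0.97 1.78] f [-0.2  0.8 -0.4]
```

```bash
python3 t.py 422.5 -87 190 -4.1
python3 - <<'E'
import cv2
a=cv2.imread('pics/scene3.png')[150:300,180:380]; cv2.imwrite('pics/c3.png',cv2.resize(a,None,fx=3,fy=3))
E
```

```text
[-138.4  220.7   -6.6] [ 0.002 -0.003 -1.499] [560.9 133.7 184. ] w 61.5 t 8.2 q [0.21 0.4  1.77 0.   0.97 1.78] f [-0.2  0.8 -0.4]
```

View pics/c3.png

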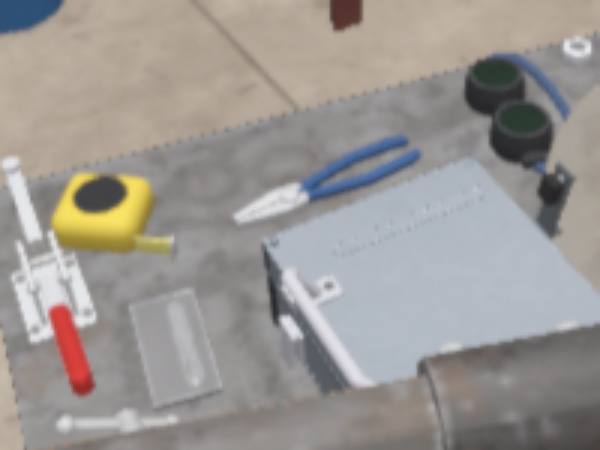

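Pliers lie flat on the bare table left of the feeder (crop (330,185)). Next: the handle.

```bash
python3 -m creep '[{"translation":[-15,25,-5],"angular":[0,0,-0.16],"jaw":0.6},{"translation":[-35,55,-6],"angular":[0,0,-0.34],"jaw":0.6},{"translation":[-53,85,-6],"angular":[0,0,-0.52],"jaw":0.6},{"translation":[-72,115,-6],"angular":[0,0,-0.7],"jaw":0.6},{"translation":[-91,145,-6],"angular":[0,0,-0.88],"jaw":0.6},{"translation":[-110,175,-6],"angular":[0,0,-1.06],"jaw":0.6},{"translation":[-127,203,-6],"angular":[0,0,-1.24],"jaw":0.6},{"translation":[-138,221,-6],"angular":[0,0,-1.42],"jaw":0.6}]'
python3 t.py 422.5 -87 113 -4.1
```

```text
t: 9.2
ee_pos: [420.2, -88.1, 186.7]
orientation: [-2.375, -2.052, 0.003]
ft_force: [0.4, -0.6, 0.1]
width: 52.6
grasp_force: 0.0
[ 1.4  2.4 73.7] [-0.003 -0.    -0.074] [420.2 -88.1 186.7] w 52.6 t 9.2 q [-0.23  0.19  2.07 -0.    0.88 -0.09] f [ 0.4 -0.6  0.1]
```

```bash
python3 -m creep '[{"translation":[1,2,15],"angular":[0,0,-0.074],"jaw":0.6},{"translation":[1,2.4,45],"angular":[0,0,-0.074],"jaw":0.6},{"translation":[1,2.4,65],"angular":[0,0,-0.074],"jaw":0.6},{"translation":[1,2.4,73.5],"angular":[0,0,-0.074],"jaw":0.5},{"translation":[1,2.4,73.5],"angular":[0,0,-0.074],"jaw":0.3},{"translation":[1,2.4,73.5],"angular":[0,0,-0.074],"jaw":0},{"translation":[1,2.4,73.5],"angular":[0,0,-0.074],"jaw":0},{"translation":[1,2.4,73.5],"angular":[0,0,-0.074],"jaw":0}]'
python3 -m creep '[{"translation":[0,0,0],"angular":[0,0,0],"jaw":0},{"translation":[0,0,0],"angular":[0,0,0],"jaw":0},{"translation":[0,0,0],"angular":[0,0,0],"jaw":0},{"translation":[0,0,0],"angular":[0,0,0],"jaw":0},{"translation":[0,0,0],"angular":[0,0,0],"jaw":0},{"translation":[0,0,0],"angular":[0,0,0],"jaw":0},{"translation":[0,0,0],"angular":[0,0,0],"jaw":0},{"translation":[0,0,0],"angular":[0,0,0],"jaw":0}]'
```

```text
t: 10.2
ee_pos: [424.0, -86.7, 114.7]
orientation: [-2.304, -2.134, 0.002]
ft_force: [-3.3, 0.7, 6.4]
width: 9.1
grasp_force: 30.0
t: 11.2
ee_pos: [424.0, -86.7, 114.7]
orientation: [-2.304, -2.134, 0.002]
ft_force: [-3.8, -0.6, 5.0]
width: 9.6
grasp_force: 30.0
```

```bash
python3 -m creep '[{"translation":[0,2.2,-6.3],"angular":[0,0,0],"jaw":0},{"translation":[0,6,-15.5],"angular":[0,0,0],"jaw":0},{"translation":[0,9.5,-23],"angular":[0,0,0],"jaw":0},{"translation":[0,13.3,-30.6],"angular":[0,0,0],"jaw":0},{"translation":[0,17.5,-37.8],"angular":[0,0,0],"jaw":0},{"translation":[0,21.9,-44.9],"angular":[0,0,0],"jaw":0},{"translation":[0,26.7,-51.8],"angular":[0,0,0],"jaw":0},{"translation":[0,31.8,-58.5],"angular":[0,0,0],"jaw":0}]'
python3 - <<'E'
from h import *
snap('scene','scene4.png'); snap('top','top4.png')
o=ctrl.get_obs(); print(o['ft_force'],o['moment'],o['ee_pos'],o['width'])
E
```

```text
t: 12.2
ee_pos: [454.5, -89.0, 173.2]
orientation: [-2.302, -2.132, 0.005]
ft_force: [-9.2, -0.8, 2.8]
width: 9.0
grasp_force: 30.0
[-9.30179234  0.10914418  4.55328626] [-0.1196842   1.86828075  0.03878539] [454.91991851 -88.9817214  173.70665463] 9.238786879893247
```

View pics/scene4.png

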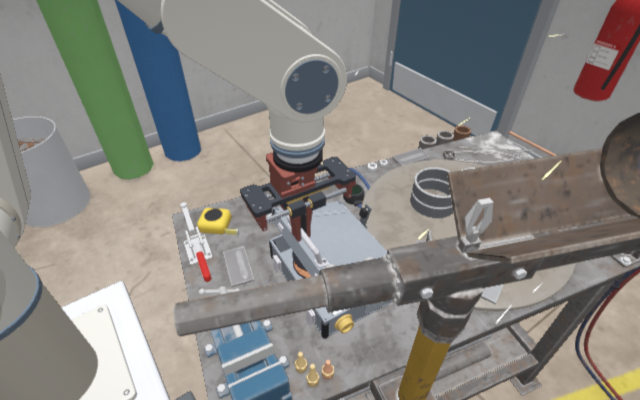

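```bash
python3 -m creep '[{"translation":[0,9.5,-14],"angular":[0,0,0],"jaw":0},{"translation":[0,21.7,-25.8],"angular":[0,0,0],"jaw":0},{"translation":[0,34.8,-36.4],"angular":[0,0,0],"jaw":0},{"translation":[0,48.9,-45.9],"angular":[0,0,0],"jaw":0},{"translation":[0,63.7,-54.1],"angular":[0,0,0],"jaw":0},{"translation":[0,79.2,-61],"angular":[0,0,0],"jaw":0},{"translation":[0,87,-64],"angular":[0,0,0],"jaw":0},{"translation":[0,95.1,-66.4],"angular":[0,0,0],"jaw":0}]'
python3 t.py 570 -97 240 -4.1
```

```text
t: 13.3
ee_pos: [552.0, -96.5, 240.4]
orientation: [2.305, 2.134, 0.001]
ft_force: [-3.9, 0.5, 7.3]
width: 8.6
grasp_force: 30.0
[ 0.9 17.9  0.4] [ 0.001  0.    -0.005] [552.  -96.5 240.4] w 8.6 t 13.3 q [-0.19  0.31  1.76  0.    1.07 -0.12] f [-3.9  0.5  7.3]
```

```bash
python3 -m creep '[{"translation":[0,16,-6],"angular":[0,0,0],"jaw":0},{"translation":[0,33,-8.8],"angular":[0,0,0],"jaw":0},{"translation":[0,50,-10],"angular":[0,0,0],"jaw":0},{"translation":[0,67,-9.7],"angular":[0,0,0],"jaw":0},{"translation":[0,84,-7.9],"angular":[0,0,0],"jaw":0},{"translation":[0,100.8,-4.7],"angular":[0,0,0],"jaw":0},{"translation":[0,110.8,-2],"angular":[0,0,0],"jaw":0},{"translation":[0,117.3,0],"angular":[0,0,0],"jaw":0}]'
python3 - <<'E'
from h import *
snap('scene','scene5.png'); snap('top','top5.png')
o=ctrl.get_obs(); print(o['ft_force'],o['moment'],o['ee_pos'],o['width'])
a=cv2.imread('pics/top5.png')[130:330,280:480]; b=cv2.imread('pics/scene5.png')[110:310,220:420]
cv2.imwrite('pics/c5.png',cv2.resize(np.hstack([a,b]),None,fx=2,fy=2,interpolation=cv2.INTER_CUBIC))
E
```

```text
t: 14.3
ee_pos: [669.0, -105.7, 239.1]
orientation: [2.305, 2.134, 0.0]
ft_force: [-0.1, 0.3, 0.5]
width: 9.3
grasp_force: 30.0
[ 0.96331395 -1.02121642  0.56836541] [-0.1575314   0.10609494  0.04099808] [ 668.91656291 -105.72479895  238.99994871] 8.83192124691742
```

View pics/c5.png

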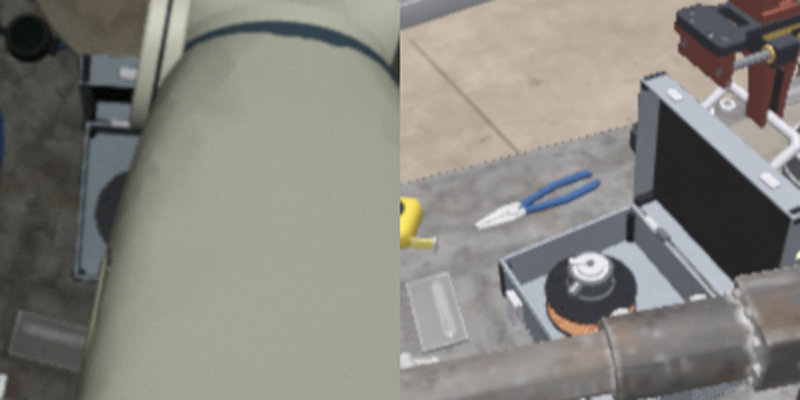

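```bash
python3 -m creep '[{"translation":[0,8,3],"angular":[0,0,0],"jaw":0},{"translation":[0,15.9,6.1],"angular":[0,0,0],"jaw":0},{"translation":[0,23.6,9.8],"angular":[0,0,0],"jaw":0},{"translation":[0,31.3,13.7],"angular":[0,0,0],"jaw":0},{"translation":[0,36,16.4],"angular":[0,0,0],"jaw":0},{"translation":[0,39.5,18.5],"angular":[0,0,0],"jaw":0},{"translation":[0,42,20],"angular":[0,0,0],"jaw":0},{"translation":[0,43.5,20.8],"angular":[0,0,0],"jaw":0}]'
python3 t.py 710 -108 215 -4.1
```

```text
t: 15.4
ee_pos: [711.3, -109.0, 218.4]
orientation: [-2.305, -2.134, 0.001]
ft_force: [-6.2, -0.4, 7.3]
width: 9.1
grasp_force: 30.0
[ 0.9 -1.3  3.4] [-0.001  0.    -0.005] [ 711.3 -109.   218.4] w 9.1 t 15.4 q [-0.17  0.57  1.4  -0.    1.17 -0.09] f [-6.2 -0.4  7.3]
```

```bash
python3 -m creep '[{"translation":[0,1,0.8],"angular":[0,0,0],"jaw":0},{"translation":[0,1,0.8],"angular":[0,0,0],"jaw":0.15},{"translation":[0,1,0.8],"angular":[0,0,0],"jaw":0.3},{"translation":[0,1,0.8],"angular":[0,0,0],"jaw":0.3},{"translation":[0,1,0.8],"angular":[0,0,0],"jaw":0.3},{"translation":[0,0,-15],"angular":[0,0,0],"jaw":0.3},{"translation":[0,0,-45],"angular":[0,0,0],"jaw":0.3},{"translation":[0,0,-90],"angular":[0,0,0],"jaw":0.3}]'
python3 t.py 500 -10 220 -4.1
```

```text
t: 16.4
ee_pos: [711.1, -108.8, 309.2]
orientation: [-2.304, -2.133, 0.002]
ft_force: [0.4, -0.6, 0.5]
width: 26.6
grasp_force: 0.0
[  82.3 -217.9   89.6] [-0.002 -0.    -0.005] [ 711.1 -108.8  309.2] w 26.6 t 16.4 q [-0.17  0.49  1.31  0.    1.34 -0.09] f [ 0.4 -0.6  0.5]
```

```bash
python3 -m creep '[{"translation":[30,-24,0],"angular":[0,0,0],"jaw":0.5},{"translation":[75,-60,0],"angular":[0,0,0],"jaw":0.9},{"translation":[122,-97,0],"angular":[0,0,0],"jaw":0.9},{"translation":[170,-135,0],"angular":[0,0,0],"jaw":0.9},{"translation":[218,-173,0],"angular":[0,0,0],"jaw":0.9},{"translation":[266,-211,0],"angular":[0,0,0],"jaw":0.9},{"translation":[314,-250,0],"angular":[0,0,0],"jaw":0.9},{"translation":[360,-288,0],"angular":[0,0,0],"jaw":0.9}]'
python3 - <<'E'
from h import *
snap('scene','scene6.png'); snap('top','top6.png')
c=np.array([519.2,-93.6]); fx=np.array([.9974,-.0715]); fy=np.array([.0715,.9974])
h=c-10*fx+48*fy; print('hub pred',h,px('top',[*h,78]),px('scene',[*h,78]))
for cam in ('top','scene'):
  for l in('hub_top','mark','collar_grip','lid','pliers'):
    print(cam,l,[(np.round(x['rect'],1).tolist(),round(x['score'],2)) for x in ctrl.look_for(cam,l)[:2]])
a=cv2.imread('pics/top6.png')[170:280,290:440]; b=cv2.imread('pics/scene6.png')[220:275,270:345]
cv2.imwrite('pics/c6.png',np.hstack([cv2.resize(a,(400,293),interpolation=cv2.INTER_CUBIC),cv2.resize(b,(400,293),interpolation=cv2.INTER_CUBIC)]))
u,v=px('top',[*h,78]); u,v=int(u),int(v)
cv2.imwrite('pics/c6b.png',cv2.resize(cv2.imread('pics/top6.png')[v-30:v+30,u-40:u+40],(800,600),interpolation=cv2.INTER_CUBIC)); print('crop origin',u-40,v-30)
E
```

```text
t: 17.4
ee_pos: [451.2, 273.8, 310.0]
orientation: [2.305, 2.134, 0.003]
ft_force: [-0.1, 0.6, -0.5]
width: 79.0
grasp_force: 0.0
hub pred [512.658  -45.0098] (np.float64(351.3), np.float64(235.8)) (np.float64(314.3), np.float64(242.2))
top hub_top [([313.4, 119.6, 450.2, 282.9], 0.62)]
top mark [([318.3, 118.2, 450.4, 280.5], 0.59), ([340.8, 222.1, 361.3, 252.3], 0.45)]
top collar_grip [([340.5, 227.7, 362.4, 253.3], 0.87), ([323.6, 116.9, 451.1, 200.2], 0.65)]
top lid [([321.2, 117.6, 451.0, 200.8], 0.84)]
top pliers [([264.0, 184.8, 281.1, 256.8], 0.85)]
scene hub_top [([270.3, 144.6, 444.9, 338.7], 0.59)]
scene mark [([268.6, 145.0, 448.4, 337.6], 0.77)]
scene collar_grip [([305.9, 240.8, 329.2, 262.8], 0.75)]
scene lid [([336.3, 142.5, 445.9, 256.3], 0.66)]
scene pliers [([262.6, 194.6, 318.1, 224.2], 0.98), ([269.4, 145.9, 447.0, 338.4], 0.7)]
crop origin 311 205
```

View pics/c6b.png

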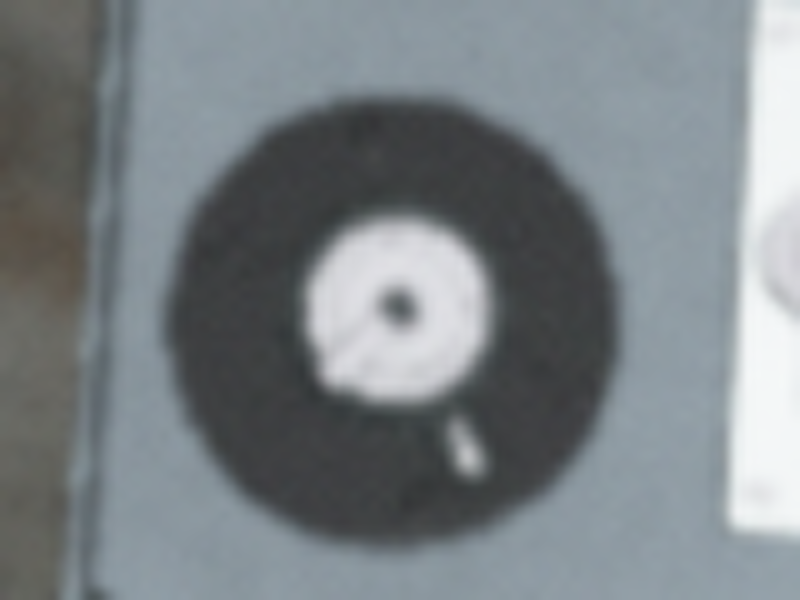

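View pics/c6.png

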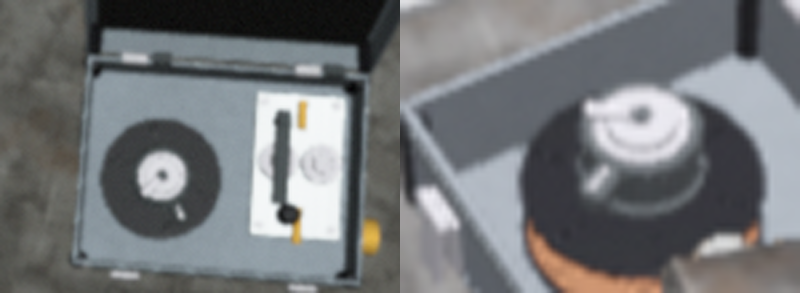

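Run:
```python
from h import *
f=lambda x,y,z: atz('top',311+x/10,205+y/10,z)
hub=f(398,307,78); print('hub',hub)
ang=lambda p,q: np.degrees(np.arctan2(p[1]-q[1],p[0]-q[0]))
for z in (68,73):
    for p in((476,475),(458,418)): P=f(*p,z); print('lug',z,P,np.hypot(*(P-hub)[:2]),ang(P,hub))
for p in((328,385),(318,365),(345,390)): P=f(*p,80); print('tongue',P,np.hypot(*(P-hub)[:2]),ang(P,hub))
# scene crop: tongue tip (588,107), hub (642,115), lug end (595,185)
g=lambda x,y,z: atz('scene',270+(x-400)*75/400,220+y*55/293,z)
hs=g(642,115,78); print('hub s',hs)
P=g(588,107,79);print('tongue s',P,np.hypot(*(P-hs)[:2]),ang(P,hs))
for z in(62,68,73):
  P=g(592,188,z);print('lug s',P,np.hypot(*(P-hs)[:2]),ang(P,hs))
```

```text
hub [512.8 -43.9  78. ]
lug 68 [477.9 -60.6  68. ] 38.68979193534127 -154.42841767920459
lug 68 [489.9 -56.9  68. ] 26.332679316772893 -150.41704699406125
lug 73 [477.7 -60.3  73. ] 38.74235408438673 -154.95630357070695
lug 73 [489.7 -56.6  73. ] 26.360955976595356 -151.19872857362745
tongue [496.3 -29.   80. ] 22.231958978011768 137.91700728662764
tongue [500.5 -26.9  80. ] 20.98308842854166 125.88684442492446
tongue [495.3 -32.6  80. ] 20.831226560142778 147.14909160744128
hub s [515.5 -45.   78. ]
tongue s [499.9 -30.3  79. ] 21.434784813475517 136.70135460532617
lug s [486.3 -53.4  62. ] 30.384206423732696 -163.9509952074668
lug s [483.6 -57.7  68. ] 34.335113222472394 -158.29155275686517
lug s [481.4 -61.3  73. ] 37.795502377928536 -154.4519268536412
```

```bash
python3 t.py 513 -44.5 140 -60
```

```text
[-310.2   84.9  168.5] [-0.     0.     0.969] [452.8 271.4 308.4] w 79.1 t 18.0 q [ 0.52  0.19  1.76 -0.    1.2   0.6 ] f [ 0.  -0.9  0. ]
```

```bash
python3 -m creep '[{"translation":[-35,10,5],"angular":[0,0,0.1],"jaw":0.8},{"translation":[-80,22,25],"angular":[0,0,0.25],"jaw":0.76},{"translation":[-130,36,55],"angular":[0,0,0.42],"jaw":0.76},{"translation":[-180,50,85],"angular":[0,0,0.58],"jaw":0.76},{"translation":[-230,63,115],"angular":[0,0,0.74],"jaw":0.76},{"translation":[-275,75,140],"angular":[0,0,0.88],"jaw":0.76},{"translation":[-300,82,160],"angular":[0,0,0.969],"jaw":0.76},{"translation":[-310,85,168.5],"angular":[0,0,0.969],"jaw":0.76}]'
python3 t.py 513 -44.5 47 -60
```

```text
t: 19.0
ee_pos: [512.8, -45.1, 138.9]
orientation: [-3.034, -0.812, 0.003]
ft_force: [-0.2, 0.1, 0.2]
width: 66.5
grasp_force: 0.0
[ 0.6 -0.3 91.9] [-0.001  0.001 -0.001] [512.8 -45.1 138.9] w 66.5 t 19.0 q [-0.11  0.38  1.93  0.    0.83  0.94] f [-0.2  0.1  0.2]
```

```bash
python3 -m creep '[{"translation":[0.5,0,20],"angular":[0,0,0],"jaw":0.76},{"translation":[0.5,0,50],"angular":[0,0,0],"jaw":0.76},{"translation":[0.5,0,75],"angular":[0,0,0],"jaw":0.76},{"translation":[0.5,0,88],"angular":[0,0,0],"jaw":0.76},{"translation":[0.5,0,91.5],"angular":[0,0,0],"jaw":0.76},{"translation":[0.5,0,91.5],"angular":[0,0,0],"jaw":0.5},{"translation":[0.5,0,91.5],"angular":[0,0,0],"jaw":0.4},{"translation":[0.5,0,91.5],"angular":[0,0,0],"jaw":0.4}]'
python3 t.py 513 -44.5 47 -60; python3 -c "
from h import *
print(ctrl.get_obs()['moment'],ctrl.get_obs()['grasp_force'])"
```

```text
t: 20.0
ee_pos: [514.6, -43.8, 49.3]
orientation: [3.033, 0.815, 0.003]
ft_force: [2.2, -4.1, 1.2]
width: 47.7
grasp_force: 30.0
[-1.8 -0.2  2.3] [ 0.002 -0.002  0.002] [514.6 -43.8  49.3] w 47.7 t 20.0 q [-0.11  0.54  1.96 -0.    0.63  0.94] f [ 2.2 -4.1  1.2]
[-0.65623138 -0.00493706  0.01873914] 29.999954402446747
```

```bash
python3 -m creep '[{"translation":[0,0,0],"angular":[0,0,0.08],"jaw":0.4},{"translation":[0,0,0],"angular":[0,0,0.22],"jaw":0.4},{"translation":[0,0,0],"angular":[0,0,0.36],"jaw":0.4},{"translation":[0,0,0],"angular":[0,0,0.5],"jaw":0.4},{"translation":[0,0,0],"angular":[0,0,0.64],"jaw":0.4},{"translation":[0,0,0],"angular":[0,0,0.78],"jaw":0.4},{"translation":[0,0,0],"angular":[0,0,0.92],"jaw":0.4},{"translation":[0,0,0],"angular":[0,0,1.04],"jaw":0.4}]'
python3 -c "
from h import *
print(ctrl.get_obs()['moment'],ctrl.get_obs()['grasp_force'])"; python3 t.py 513 -44.5 47 -128.5
```

```text
t: 21.0
ee_pos: [514.6, -44.1, 49.3]
orientation: [3.036, -0.806, 0.004]
ft_force: [1.1, -6.3, 0.8]
width: 47.6
grasp_force: 30.0
[-1.01882638  0.02684807  0.09020795] 29.997035264968872
[-1.2  1.1  2.3] [-0.    -0.003  0.153] [514.6 -44.1  49.3] w 47.6 t 21.0 q [-0.11  0.54  1.96 -0.    0.63  1.98] f [ 1.1 -6.3  0.8]
```

```bash
python3 -m creep '[{"translation":[0,0,0],"angular":[0,0,0.04],"jaw":0.4},{"translation":[0,0,0],"angular":[0,0,0.08],"jaw":0.4},{"translation":[0,0,0],"angular":[0,0,0.12],"jaw":0.4},{"translation":[0,0,0],"angular":[0,0,0.15],"jaw":0.4},{"translation":[0,0,0],"angular":[0,0,0.18],"jaw":0.4},{"translation":[0,0,0],"angular":[0,0,0.2],"jaw":0.4},{"translation":[0,0,0],"angular":[0,0,0.22],"jaw":0.4},{"translation":[0,0,0],"angular":[0,0,0.22],"jaw":0.4}]'
python3 -c "
from h import *
print(ctrl.get_obs()['moment'],ctrl.get_obs()['grasp_force'])"; python3 t.py 513 -44.5 47 -128.5
```

```text
t: 22.0
ee_pos: [514.0, -43.7, 49.3]
orientation: [2.932, -1.128, 0.002]
ft_force: [-2.1, -4.4, 5.9]
width: 48.0
grasp_force: 30.0
[-0.76161886  0.33959606  0.59988174] 30.00116676092148
[-0.2  1.3  2.3] [-0.    -0.001 -0.063] [514.  -43.7  49.3] w 48.0 t 22.0 q [-0.11  0.54  1.97 -0.    0.63  2.2 ] f [-2.1 -4.4  5.9]
```

```bash
python3 -m creep '[{"translation":[0,0,0],"angular":[0,0,0],"jaw":0.6},{"translation":[0,0,0],"angular":[0,0,0],"jaw":0.76},{"translation":[0,0,0],"angular":[0,0,0],"jaw":0.76},{"translation":[0,0,0],"angular":[0,0,0],"jaw":0.76},{"translation":[0,0,-20],"angular":[0,0,0],"jaw":0.76},{"translation":[0,0,-75],"angular":[0,0,0],"jaw":0.76},{"translation":[0,0,-135],"angular":[0,0,0],"jaw":0.76},{"translation":[0,0,-190],"angular":[0,0,0],"jaw":0.76}]'
python3 t.py 440 270 300 -132
```

```text
t: 23.0
ee_pos: [513.4, -43.1, 240.5]
orientation: [-2.931, 1.129, -0.001]
ft_force: [1.3, 0.3, 0.3]
width: 67.1
grasp_force: 0.0
[-264.5 -183.   -59.5] [-0.    -0.    -0.002] [513.4 -43.1 240.5] w 67.1 t 23.0 q [-0.11  0.24  1.85  0.    1.05  2.2 ] f [1.3 0.3 0.3]
```

```bash
python3 -m creep '[{"translation":[-25,-17,-15],"angular":[0,0,-0.14],"jaw":0.76},{"translation":[-60,-42,-30],"angular":[0,0,-0.3],"jaw":0.76},{"translation":[-98,-68,-45],"angular":[0,0,-0.46],"jaw":0.76},{"translation":[-136,-94,-60],"angular":[0,0,-0.62],"jaw":0.76},{"translation":[-174,-120,-60],"angular":[0,0,-0.78],"jaw":0.76},{"translation":[-210,-145,-60],"angular":[0,0,-0.92],"jaw":0.76},{"translation":[-245,-170,-60],"angular":[0,0,-1.0],"jaw":0.76},{"translation":[-264,-183,-60],"angular":[0,0,-1.0],"jaw":0.76}]'
python3 - <<'E'
from h import *
a=snap('top','top7.png')[115:300,220:460,::-1]; b=snap('scene','scene7.png')
A=cv2.resize(a,(480,370),interpolation=cv2.INTER_CUBIC)
t=cv2.imread('pics/top7.png')[205:265,311:391]; s=cv2.imread('pics/scene7.png')[220:275,270:345]
B=np.vstack([cv2.resize(t,(320,240),interpolation=cv2.INTER_CUBIC),cv2.resize(s,(320,235),interpolation=cv2.INTER_CUBIC)])
C=np.zeros((475,800,3),np.uint8); C[:370,:480]=A; C[:,480:]=B; cv2.imwrite('pics/c7.png',C)
E
```

```text
t: 24.0
ee_pos: [439.7, 271.4, 298.4]
orientation: [-3.113, -0.419, 0.0]
ft_force: [0.0, 0.3, 0.3]
width: 66.6
grasp_force: 0.0
```

View pics/c7.png

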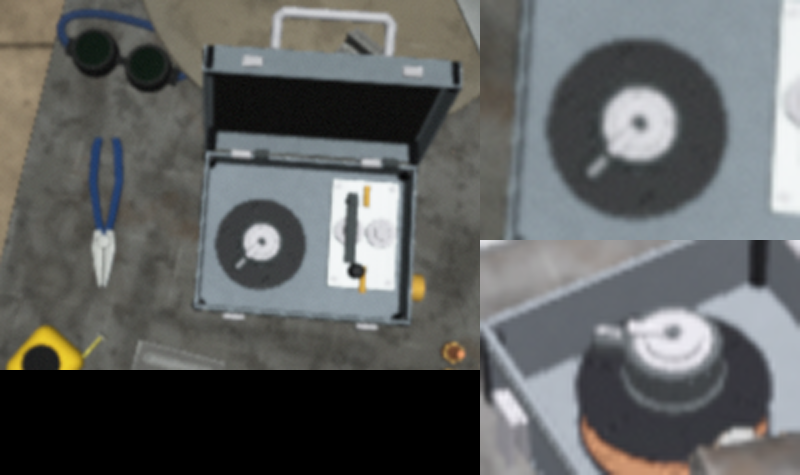

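Run:
```python
from h import *
for th in (1.7,1.78,1.83):
    f=np.radians(18.53)+th; X=-192*np.cos(f); print(th,px('top',[604+X*.9974,-99.7-X*.0715,64+192*np.sin(f)]))
print(ctrl.close_job())
```

```text
1.7 (np.float64(388.0), np.float64(132.0))
1.78 (np.float64(387.9), np.float64(126.1))
1.83 (np.float64(387.8), np.float64(122.7))
the job is handed in; nothing more can be done
None
```

The job is handed in at about 24 s: the pliers lie flat on the bare table left of the feeder, the lid rests open on its back stops, the collar is turned against its stop with the lug in line with the locked mark, and no bystander was touched.

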